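# Index the decorating turntable one hole on

## Robot

A 6-joint arm with a two-finger parallel gripper is mounted at the origin on the work surface. World frame = base frame: x ahead of the robot, y to its left, z up, the work surface at z = 0. Lengths are in mm, angles in rad, forces in N, time in s.
With the tool pointing down it reaches from about 400 to 925 mm from the base axis. Payload 12.5 kg.
Tool frame: the origin (TCP) lies at the centre of the arm's flange, where the gripper is bolted on; the fingertips stand 190 mm ahead of it and the grasp point (between the pads) lies 171 mm ahead of it; z points along the fingers, y is the line along which they close (so a half turn about z gives the same grasp; the last joint's range is limited). The gripper opens to 95 mm and grips with 3 to 60 N. Pads are 20 mm wide; open, the fingers measure 119 mm over their backs; the gripper's body (75 mm by 180 mm) begins 59 mm behind the grasp point.
Start: joints at [1.148, 0.491, 1.559, -0, 1.092, -0.106], TCP at [194.681, 593.906, 404.761] pointing down, gripper open.
Joint ranges: [-3.1, 3.1], [-0.84, 2.19], [0.05, 2.79], [-1.13, 4.28], [0.06, 2.93], [-2.69, 2.69]. Speed limits (rad/s): [2.22, 2.22, 2.79, 3.14, 3.14, 3.14].

## Interface

Orientations are given as [roll, pitch, yaw] about the fixed x, y, z axes, in that order (R = Rz(yaw) Ry(pitch) Rx(roll)).
In Python, from cell import env, read_camera, search_frame, cut_out gives the robot as it stands. The module is installed in compiled form; this text tells all that it offers.
- The arm moves only by the tool move_arm, never from a script. Its argument "commands" is a list of rows, each a list of 3 entries, a list of its own where there are three numbers: the shift along the world's x, y, z normalised to -1 to 1, where 1 is 0.03 m, then the turn about the world's z normalised to -1 to 1, where 1 is 0.08 rad, then the opening, from -1 (shut) to 1 (fully open), so that 0 is half open. A call has 1 to 20 rows; each row shifts and turns the commanded pose from where the row before left it; what a row does not reach is not made up. A row lasts 1/12 s, in which the tool goes at most 41.7 mm and 7.16 degrees, less where a joint would pass 70% of its speed; a pose out of reach is approached as far as the arm can. A call with a number of a shift or a turn outside -1 to 1 is refused whole. A call with a gripper value outside its range is refused whole. The fingers move at their own pace and stop on an object; the grip force is fixed at half the most. Time passes only in rows, so rows that do not move let the fingers close. It gives the time, the measured TCP pose, the force, the opening and the grip force at its end, in the units of the state.
- env.state(): the state, without advancing time (a new reading comes with each control period).
- read_camera(name): name is "side" or "top"; returns a dict with "image" (480x640x3 uint8, red, green, blue), "fx", "fy", "cx", "cy" (pixels), "rvec" (rotation vector, rad) and "tvec" (3), from world to camera coordinates, as OpenCV has them. Camera axes: x right, y down, z forward; pixel columns grow to the right and rows downward; lengths in mm; the calibration is good to about 2 mm. A picture is of the moment at which its call begins. There is no depth.
- env.job_done(): hands the job in; it is judged then, once.
Trained networks look in a picture, given as the dict that the camera call returned (one of the last four; its "shot" number tells which), for a name from the list of things; names that differ only in an ending like _2 or _b are one class to them, and where a whole thing is asked for, a point or a joint stands for the part that bears it (a point fixed in the world has none). Each returns a list of dicts, best first, with "confidence" (0 to 1); they miss things now and then, are a little off and sometimes report something else, mostly with a low value. They report only what shows in the picture. A call takes as long as a camera call. They do not tell look-alikes from the thing itself.
- search_frame(thing, picture): "at" ([column, row] in pixels, amid what is visible of it).
- cut_out(thing, picture): "region" (480x640 bool, what is visible of it) and "at" ([column, row] in pixels, amid what is visible of it).
The state is a dict: "t": time; "joints": joint angles; "qvel": joint speeds; "tau": joint torques, N m; "eef_pos": TCP position; "tcp_rot": TCP orientation; "ft_force": force on the tool from outside, world axes, zero at the start; "moment": the same for the moment, N m; "opening": opening from 0.0 (shut) to 1.0 (fully open); "grip_force": force on a finger pad.
Only numpy, scipy, OpenCV 4.12 (cv2) and the standard library are available. Lean on these libraries where they do the work, as an engineer would, in place of code of your own. Each camera call takes 0.05 s, during which the arm holds its last target. There are 200 camera calls.

## Task

Turn the freshly painted vase on to its next working side: draw the red spring knob of the turntable's index pin, bring the wheel round anticlockwise (seen from above) and let the pin drop fully home into the very next hole, then take the hand away. The holes were drilled by hand and are not evenly spaced, so feel for the hole with the pin riding lightly on the index plate; never force the wheel against the pin or push the pin hard on the plate. The paint is wet and the vase only stands on the wheel: do not touch it or make it slide or tip, and leave the things round about alone.

Things in the scene. Friction and masses are not known exactly. Their poses are not given: they have to be found in the camera images.
- turntable: fixed round indexing turntable screwed to the bench: plywood base board 330 mm across and 24 mm high, index plate on it, wheel above. Origin on its vertical axis at bench level, z up; its x axis points from that axis to the hole in which the pin sits at the start
- plate_center (a point): centre of the upper face of the aluminium index plate, 28 mm above the bench: 304 mm across, eight brass-bushed holes of 12.4 mm on a circle of 128 mm radius. Seen from above, the next hole anticlockwise lies somewhere between 40 and 50 degrees round from the starting hole (hand-drilled, not known better)
- wheel (a joint): angle of the wheel, rad: 0 at the start, grows anticlockwise seen from above. The wheel turns on the turntable's axis with 0.3 N m of friction (2.3 N at the knob) and stays where left. It carries the vase and, on a steel bracket 24 mm wide (top 60 mm above the bench) overhanging its rim, the index plunger, 128 mm from the axis
- plunger (a joint): how far the index pin is drawn, m: 0 fully home (pin 9 mm deep in a hole), 0.009 while the pin rides on the plate between holes, 0.015 end of stroke. A spring pushes it down with 8 N at home and 12.5 N at full stroke; no parked position: let go, it drops
- knob_center (a point): centre of the red knob on the pin's upper end: head 30 mm across, 22 mm high, vertical axis, on a black neck 16 mm across, 8 mm high. With the pin home this point is 81 mm above the bench, 128 mm from the turntable's axis. It goes round with the wheel and up and down with the pin; the knob does not turn on its own axis
- wheel_top (a point): centre of the wheel's upper face, on the turntable's axis, 54 mm above the bench; wheel 200 mm across
- index_pin: the plain steel pin under the knob, 10 mm diameter, flat-ended, carried in a sleeve in the bracket; origin on its axis, at bench level when the pin is home. In a hole it leaves the knob only 1.2 mm of play along the circle, so an off-centre squeeze across the play loads the pin
- vase: the painted white, blue and orange vase, paint wet, 130 mm high, at most 81 mm across, 0.4 to 0.7 kg, standing loose about the middle of the wheel; origin at the centre of its foot, z up
- pot_center (a point): centre (half-way up the pot) of the dark brush pot, 80 mm across, 110 mm high, brushes to 230 mm; leave alone
- tin_center (a point): centre (half-way up) of the bright metal paint tin, 86 mm across, 112 mm high; leave alone
- bottle_center (a point): point on the axis of the white squeeze bottle with blue label, 60 mm above its foot; 60 mm across, 150 mm high; leave alone
There are look-alikes about, which are no part of the job. Leave any purple look-alike of the vase alone.

How it is judged:
By the outcome, as a careful person would: the job done as asked, in the order asked, and still so for the second after the job is handed in, with the robot touching nothing.
It also fails if it takes over 51 s, if anything falls off the work surface, if the arm or the gripper's body presses on something with over 40 N, if the wrist force passes 120 N, or if a joint passes its speed limit or range.

## Working session

There is one attempt and no reset: what is moved stays moved. The work goes in short steps, Python scripts to look and compute and a tool call to move; the robot and the scene stay as the last step left them, time stands still between calls to the robot, and variables do not carry over. Pictures are saved under pics/ and viewed, at most 10 in all, crops included, and the job is handed in when it is done.

Besides the shell and the picture viewer there is one more tool, called after "Call:" by a JSON object that holds its "method" and its "body". move_arm: Moves the arm, as the interface text tells. Its arguments: {"type":"object","properties":{"commands":{"type":"array","items":{"type":"array"}}},"required":["commands"]}

```bash
mkdir -p pics; cat > h.py <<'E'
import numpy as np,cv2
from cell import env,read_camera,search_frame,cut_out
def ray(c,px):
    R,_=cv2.Rodrigues(np.array(c["rvec"],float));t=np.array(c["tvec"],float).ravel()
    d=R.T@np.array([(px[0]-c["cx"])/c["fx"],(px[1]-c["cy"])/c["fy"],1.]);return -R.T@t,d
def atz(c,px,z):
    o,d=ray(c,px);return o+d*(z-o[2])/d[2]
def tri(c1,p1,c2,p2):
    o,d=ray(c1,p1);q,e=ray(c2,p2);s=np.linalg.lstsq(np.c_[d,-e],q-o,rcond=None)[0]
    a=o+d*s[0];b=q+e*s[1];return (a+b)/2,np.linalg.norm(a-b)
def proj(c,P):
    return cv2.projectPoints(np.array(P,float).reshape(-1,3),np.array(c["rvec"],float),np.array(c["tvec"],float),np.array([[c["fx"],0,c["cx"]],[0,c["fy"],c["cy"]],[0,0,1.]]),None)[0].reshape(-1,2)
E
python3 - <<'E'
from h import *
T=read_camera("top");S=read_camera("side")
for n,c in(("top",T),("side",S)):
    cv2.imwrite(f"pics/{n}0.png",c["image"][:,:,::-1])
    print(n,ray(c,(320,240)))
    for k in["knob_center","turntable","wheel_top","vase","pot_center","tin_center","bottle_center","index_pin"]:
        print(k,[(np.round(r["at"]).tolist(),round(r["confidence"],2)) for r in search_frame(k,c)[:3]])
print(env.state())
E
```

```text
top (array([ 382.76804632,    9.74549909, 1098.68957498]), array([ 0.16160441,  0.00774965, -0.98686702]))
knob_center [([366.0, 268.0], 0.56)]
turntable [([354.0, 225.0], 0.82)]
wheel_top [([362.0, 226.0], 0.57), ([508.0, 189.0], 0.29)]
vase [([482.0, 292.0], 0.92), ([350.0, 207.0], 0.75), ([360.0, 227.0], 0.55)]
pot_center [([507.0, 189.0], 0.67)]
tin_center [([359.0, 228.0], 0.66), ([149.0, 190.0], 0.6)]
bottle_center [([139.0, 296.0], 0.88)]
index_pin []
side (array([ 849.30026896, -580.23450894,  871.74449873]), array([-0.31079582,  0.56610562, -0.7635213 ]))
knob_center [([286.0, 260.0], 0.72)]
turntable [([340.0, 305.0], 0.88)]
wheel_top [([335.0, 294.0], 0.79)]
vase [([199.0, 347.0], 0.8), ([343.0, 267.0], 0.73)]
pot_center [([275.0, 417.0], 0.9)]
tin_center [([436.0, 168.0], 0.74)]
bottle_center [([356.0, 140.0], 0.97)]
index_pin []
{'t': 0.9, 'joints': array([ 1.14836022e+00,  4.90890831e-01,  1.55886608e+00, -1.83119425e-05,
        1.09166970e+00, -1.05628812e-01]), 'qvel': array([ 4.50505483e-04,  1.77510834e-04,  8.32820798e-04, -2.54662952e-04,
       -2.79215905e-04, -3.45738186e-05]), 'tau': array([ 4.07610478e-04, -6.12479353e+01, -2.58427030e+01,  6.92686834e-02,
        4.46942216e-02,  2.54046137e-05]), 'eef_pos': array([194.71018944, 593.90775045, 404.77834057]), 'tcp_rot': array([3.14142924e+00, 3.36676737e-05, 2.82479380e+00]), 'ft_force': array([-0.24707971,  0.28636998,  0.30622803]), 'moment': array([ 0.00715506, -0.00067612,  0.05552213]), 'grip_force': 0.0, 'opening': 0.9983513848021329}
```

View pics/top0.png

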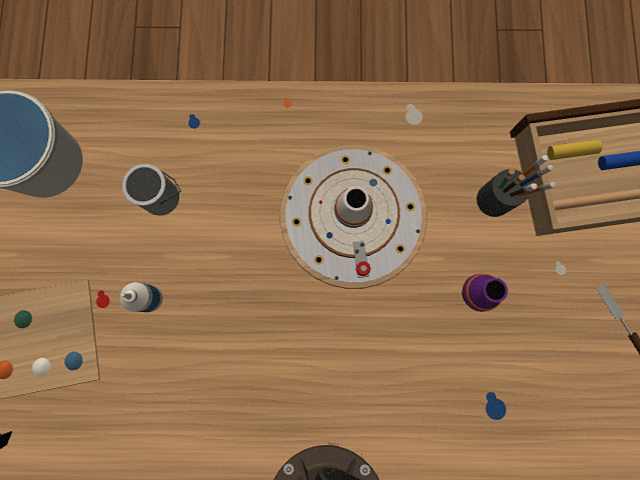

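View pics/side0.png

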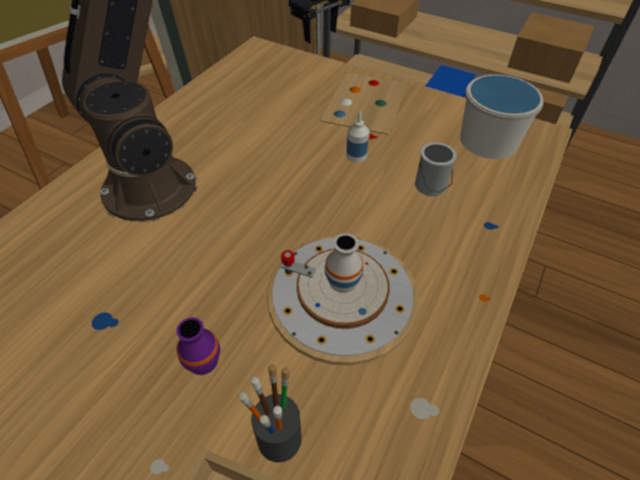

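```bash
python3 - <<'E'
from h import *
from scipy.optimize import least_squares
T=read_camera("top");S=read_camera("side")
K=[]
for n,c in(("top",T),("side",S)):
    hsv=cv2.cvtColor(c["image"],cv2.COLOR_RGB2HSV);h,s,v=cv2.split(hsv)
    red=(((h<6)|(h>174))&(s>150)&(v>90)).astype(np.uint8)
    N,_,st,ce=cv2.connectedComponentsWithStats(red)
    for i in range(1,N):
        if st[i][4]>25: print(n,"red",st[i],ce[i].round(1))
    r=search_frame("turntable",c)[0]
    at=np.array([353,218]) if n=="top" else np.array([342,295])
    # holes: dark core on plate
    g=c["image"].max(2)
    dark=(g<75).astype(np.uint8)
    N,L,st,ce=cv2.connectedComponentsWithStats(dark)
    for i in range(1,N):
        if 5<=st[i][4]<60 and np.linalg.norm(ce[i]-at)<80:
            print(n,"dark",st[i][4],ce[i].round(1),atz(c,ce[i],28).round(1))
im=T["image"][120:300,260:440,::-1];cv2.imwrite("pics/crop1.png",cv2.resize(im,(600,600),interpolation=cv2.INTER_CUBIC))
im=S["image"][210:360,250:430,::-1];cv2.imwrite("pics/crop2.png",cv2.resize(im,(720,600),interpolation=cv2.INTER_CUBIC))
E
```

```text
top red [357 261  13  14 110] [362.9 267.9]
top red [ 96 290  13  18 162] [102.1 299.5]
top dark 7 [369.3 153. ] [759.7 -92.   28. ]
top dark 19 [345.1 159.2] [744.6 -36.9  28. ]
top dark 20 [386.9 170. ] [ 720.  -131.5   28. ]
top dark 18 [307.5 180.2] [694.4  47.7  28. ]
top dark 7 [289.7 197. ] [655.1  87.   28. ]
top dark 20 [410.  206.1] [ 636.6 -181.8   28. ]
top dark 10 [336.4 214.3] [616.4 -17.8  28. ]
top dark 8 [368.4 217.6] [609.5 -88.9  28. ]
top dark 19 [296.1 221.2] [600.   71.8  28. ]
top dark 33 [351.2 225.1] [592.2 -50.7  28. ]
top dark 7 [417.7 231. ] [ 580.2 -197.8   28. ]
top dark 9 [361.8 244.3] [549.3 -74.   28. ]
top dark 34 [337.6 252.7] [530.2 -20.8  28. ]
top dark 20 [400.  248.1] [ 541.6 -157.9   28. ]
top dark 10 [356.4 251.3] [533.7 -62.1  28. ]
top dark 19 [318.4 259.1] [515.6  21.2  28. ]
top dark 7 [361.  274.4] [482.9 -72.   28. ]
top dark 7 [336.1 277.4] [475.8 -17.8  28. ]
side red [369  81  10   5  36] [373.4  82.8]
side red [282 251  12  14 100] [288.3 257.6]
side dark 11 [318.4 248.1] [514.7  21.9  28. ]
side dark 9 [360.2 247.6] [599.  72.  28.]
side dark 7 [283.1 261.4] [464.3 -52.3  28. ]
side dark 6 [286.8 265.7] [478.  -58.4  28. ]
side dark 7 [305.9 266.3] [516.3 -38.5  28. ]
side dark 27 [287.6 270.9] [487.3 -69.8  28. ]
side dark 11 [393.6 270.9] [694.3  48.4  28. ]
side dark 8 [308.9 272.9] [531.5 -51.   28. ]
side dark 13 [399.4 308.4] [744.3 -36.2  28. ]
side dark 16 [287.2 310.3] [ 540.9 -157.6   28. ]
side dark 7 [395.7 332. ] [759.8 -91.7  28. ]
side dark 17 [369.9 338.4] [ 720.3 -130.9   28. ]
side dark 16 [321.  339.5] [ 636.  -181.7   28. ]
```

View pics/crop1.png

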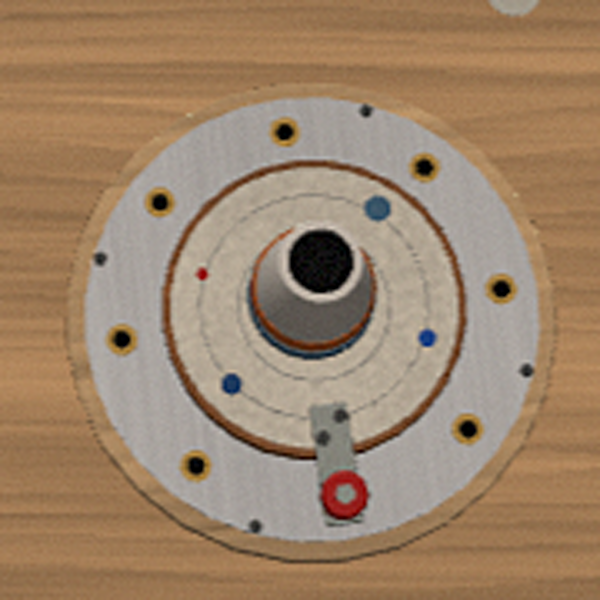

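View pics/crop2.png

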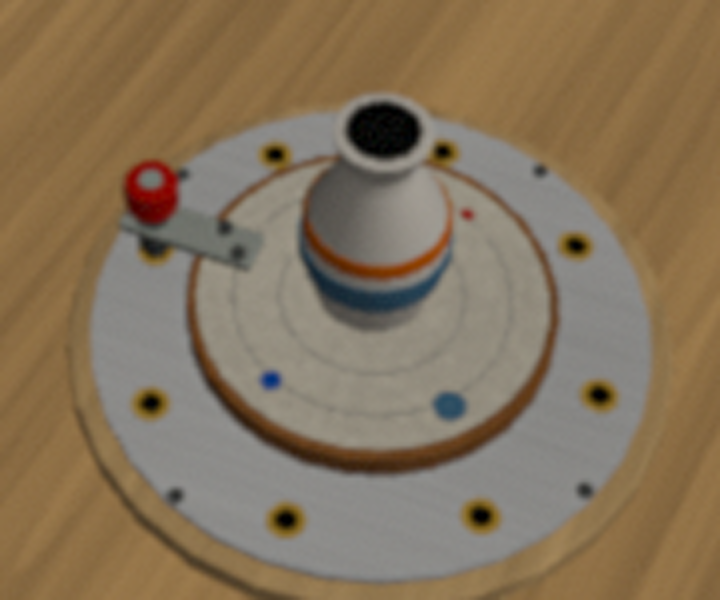

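```bash
python3 - <<'E'
from h import *
from scipy.optimize import least_squares
T=read_camera("top");S=read_camera("side")
ht=[[744.6,-36.9],[720,-131.5],[694.4,47.7],[636.6,-181.8],[600,71.8],[541.6,-157.9],[515.6,21.2]]
hs=[[744.3,-36.2],[720.3,-130.9],[694.3,48.4],[636,-181.7],[599,72],[540.9,-157.6],[514.7,21.9]]
C=[]
for h in(ht,hs,(np.array(ht)+hs)/2):
    h=np.array(h);r=least_squares(lambda p:np.hypot(*(h-p[:2]).T)-128,[620,-55]);r3=least_squares(lambda p:np.hypot(*(h-p[:2]).T)-p[2],[620,-55,128])
    print(r.x,r.fun.round(2),r3.x);C=r.x;H=h
obs=[]
for c,lo in((T,(340,245,390,290)),(S,(265,235,310,275))):
    h,s,v=cv2.split(cv2.cvtColor(c["image"],cv2.COLOR_RGB2HSV))
    red=(((h<8)|(h>172))&(s>110)&(v>60)).astype(np.uint8)
    m=np.zeros_like(red);x0,y0,x1,y1=lo;m[y0:y1,x0:x1]=red[y0:y1,x0:x1]
    pts=cv2.findNonZero(m);hull=cv2.convexHull(pts);f=cv2.fillConvexPoly(np.zeros_like(m),hull,1)
    ys,xs=np.nonzero(f);obs.append((xs.mean(),ys.mean()));print(len(xs),obs[-1])
a=np.linspace(0,2*np.pi,60)
def cen(c,x,y,z):
    P=[[x+15*np.cos(t),y+15*np.sin(t),zz] for zz in(z-11,z+11) for t in a]
    hu=cv2.convexHull(proj(c,P).astype(np.float32)*1);M=cv2.moments(hu);return np.array([M["m10"]/M["m00"],M["m01"]/M["m00"]])
for cs in([0],[1],[0,1]):
    r=least_squares(lambda p:np.concatenate([cen((T,S)[i],p[0],p[1],81)-obs[i] for i in cs]),[490,-75],diff_step=1e-3)
    print("knob",cs,r.x,r.fun.round(2),"rad",np.hypot(*(r.x-C)),"ang",np.degrees(np.arctan2(*(r.x-C)[::-1])))
ang=np.degrees(np.arctan2(H[:,1]-C[1],H[:,0]-C[0]))
print("hole angs",ang.round(2))
# vase rim
for c,n in((T,"t"),(S,"s")):
    for q in cut_out("vase",c)[:3]:
        m=q["region"];ys,xs=np.nonzero(m);print(n,q["confidence"],q["at"],m.sum(),xs.min(),xs.max(),ys.min(),ys.max())
print("rim",tri(T,(356.3,198),S,(345.7,242.5)), "rim r", np.linalg.norm(atz(T,(346,198),184)-atz(T,(367,198),184))/2)
E
```

```text
[617.89646573 -55.04000936] [-0.   -0.44  0.09  0.13  0.1   0.07 -0.42] [617.92004308 -55.03664833 127.92906786]
[617.55389037 -54.67451619] [ 0.09 -0.07  0.51  0.36  0.03  0.33  0.23] [617.48106114 -54.68525522 128.22101664]
[617.72506498 -54.85740144] [ 0.04 -0.25  0.3   0.24  0.06  0.2  -0.09] [617.70025773 -54.8609984  128.07495607]
172 (np.float64(362.8313953488372), np.float64(267.91279069767444))
181 (np.float64(287.62983425414365), np.float64(257.3922651933702))
knob [0] [491.35382889 -71.66844334] [0. 0.] rad 127.48451058979634 ang -172.4224885352863
knob [1] [491.02447796 -71.40472786] [0. 0.] rad 127.7765736019613 ang -172.5591821703392
knob [0, 1] [491.22124244 -71.57887817] [-0.04  0.06  0.03  0.09] rad 127.60417273964113 ang -172.4702036123357
hole angs [   8.22  -36.7    53.33  -81.67   98.18 -126.62  143.32]
t 0.78 [482.7, 290.3] 1310 461 506 274 310
t 0.64 [352.1, 205.2] 1218 334 372 186 227
s 0.93 [344.3, 264.0] 1750 324 362 233 293
s 0.93 [194.3, 348.3] 1876 176 218 318 374
rim (array([615.02974411, -51.43596864, 183.8939739 ]), np.float64(0.9521003948123474)) rim r 20.0818820489655
```

Call:
{"method": "move_arm", "body": {"commands": [[[0.5,-1,0],-0.225,0.0],[[0.5,-1,0],-0.225,0.0],[[0.5,-1,0],-0.225,0.0],[[0.5,-1,0],-0.225,0.0],[[0.5,-1,0],-0.225,0.0],[[0.5,-1,0],-0.225,0.0],[[0.5,-1,0],-0.225,0.0],[[0.5,-1,0],-0.225,0.0],[[0.5,-1,0],-0.225,0.0],[[0.5,-1,0],-0.225,0.0],[[0.5,-1,0],-0.225,0.0],[[0.5,-1,0],-0.225,0.0],[[0.5,-1,0],-0.225,0.0],[[0.5,-1,0],-0.225,0.0],[[0.5,-1,0],-0.225,0.0],[[0.5,-1,0],-0.225,0.0],[[0.5,-1,0],-0.225,0.0],[[0.5,-1,0],-0.225,0.0],[[0.5,-1,0],-0.225,0.0],[[0.5,-1,0],-0.225,0.0]]}}

```text
t: 2.97
eef_pos: [495.1, -7.8, 405.0]
tcp_rot: [3.141, 0.0, 2.464]
ft_force: [1.1, 1.0, -0.1]
opening: 0.496
grip_force: 0.0
```

Call:
{"method": "move_arm", "body": {"commands": [[[-0.043,-0.73,0],0,0.0],[[-0.043,-0.73,0],0,0.0],[[-0.043,-0.73,0],0,0.0],[[0,0,-0.5],0,0.0],[[0,0,-1],0,0.0],[[0,0,-1],0,0.0],[[0,0,0],0,0.0],[[0,0,0],0,0.0],[[0,0,0],0,0.0]]}}

```text
t: 3.72
eef_pos: [491.2, -71.8, 331.0]
tcp_rot: [3.141, 0.001, 2.465]
ft_force: [-0.5, 0.2, 0.2]
opening: 0.499
grip_force: 0.0
```

```bash
python3 - <<'E'
from h import *
T=read_camera("top");S=read_camera("side")
im=S["image"][140:320,200:440,::-1];cv2.imwrite("pics/crop3.png",cv2.resize(im,(800,600),interpolation=cv2.INTER_CUBIC))
s=env.state();print(s["eef_pos"],s["tcp_rot"],s["ft_force"],s["moment"],s["opening"])
E
```

```text
[491.13885244 -71.75242057 331.37150708] [3.14051184e+00 2.36596169e-03 2.46505216e+00] [-0.01819063 -0.03539589  0.39502288] [ 0.00494515 -0.02066909  0.02895265] 0.49996475185136713
```

View pics/crop3.png

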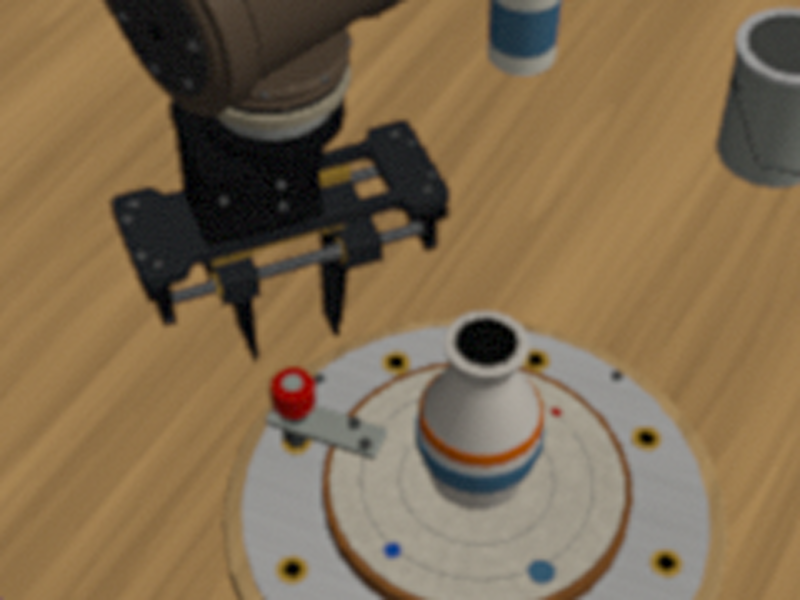

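Call:
{"method": "move_arm", "body": {"commands": [[[0,0,-0.8],0,0.0],[[0,0,-0.8],0,0.0],[[0,0,-0.5],0,0.0],[[0,0,-0.3],0,0.0],[[0,0,0],0,-0.25],[[0,0,0],0,-0.25],[[0,0,0],0,-0.25],[[0,0,0],0,-0.25],[[0,0,0],0,-0.25],[[0,0,0],0,-0.25]]}}

```text
t: 4.65
eef_pos: [490.9, -71.8, 258.4]
tcp_rot: [3.141, 0.001, 2.465]
ft_force: [-0.3, -0.4, 0.5]
opening: 0.373
grip_force: 0.0
```

```bash
python3 - <<'E'
from h import *
S=read_camera("side");T=read_camera("top")
im=S["image"][190:310,210:370,::-1];cv2.imwrite("pics/crop4.png",cv2.resize(im,(800,600),interpolation=cv2.INTER_CUBIC))
s=env.state();print(s["eef_pos"],s["tcp_rot"],s["ft_force"],s["moment"],s["opening"])
E
```

```text
[490.83544511 -71.78166737 258.06733505] [3.14131088e+00 5.01103350e-04 2.46486638e+00] [ 0.24320619 -0.17609733  1.07110889] [-0.06257055  0.08180314 -0.0215983 ] 0.37617889561224954
```

View pics/crop4.png

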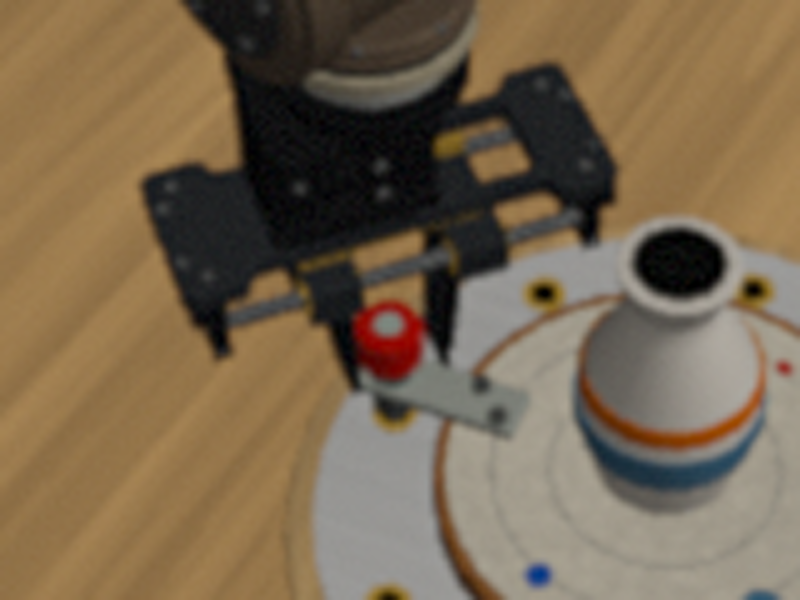

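Call:
{"method": "move_arm", "body": {"commands": [[[0,0,0],0,-0.33],[[0,0,0],0,-0.33],[[0,0,0],0,-0.33],[[0,0,0],0,-0.33]]}}

```text
t: 5.08
eef_pos: [490.8, -71.8, 257.7]
tcp_rot: [3.142, -0.0, 2.465]
ft_force: [0.7, 0.7, 0.0]
opening: 0.337
grip_force: 0.0
```

Call:
{"method": "move_arm", "body": {"commands": [[[0,0,0],0,-0.355],[[0,0,0],0,-0.355],[[0,0,0],0,-0.355],[[0,0,0],0,-0.355]]}}

```text
t: 5.42
eef_pos: [490.8, -71.9, 257.7]
tcp_rot: [-3.141, -0.0, 2.465]
ft_force: [-0.8, -2.8, 1.5]
opening: 0.323
grip_force: 1.2
```

```bash
python3 - <<'E'
from h import *
T=read_camera("top")
for i in range(3):
    read_camera("top");s=env.state();print(s["eef_pos"].round(2),s["ft_force"].round(2),s["moment"].round(2),s["opening"]*95,s["grip_force"])
E
```

```text
[490.76 -71.87 257.74] [-1.63 -2.81  0.76] [-0.45  0.23 -0.03] 30.837454233551945 1.3321012258529663
[490.77 -71.88 257.72] [-1.13 -2.11 -0.05] [-0.48  0.26  0.01] 30.12669236523512 1.3722078502178192
[490.76 -71.85 257.74] [-1.55 -3.05  0.45] [-0.44  0.31  0.06] 30.663865531164266 1.4020715653896332
```

Call:
{"method": "move_arm", "body": {"commands": [[[-0.007,-0.009,0],0,-0.355],[[0,0,0],0,-0.355],[[0,0,0],0,-0.355],[[0,0,0],0,-0.37],[[0,0,0],0,-0.37],[[0,0,0],0,-0.37],[[0,0,0],0,-0.37]]}}

```text
t: 6.2
eef_pos: [490.6, -72.1, 257.8]
tcp_rot: [-3.142, -0.0, 2.465]
ft_force: [-3.1, -2.1, 0.2]
opening: 0.313
grip_force: 1.4
```

Call:
{"method": "move_arm", "body": {"commands": [[[-0.008,-0.008,0],0,-0.37],[[0,0,0],0,-0.37],[[0,0,0],0,-0.37]]}}

```text
t: 6.45
eef_pos: [490.4, -72.2, 257.8]
tcp_rot: [3.141, 0.0, 2.465]
ft_force: [-0.5, 0.4, -0.8]
opening: 0.313
grip_force: 0.6
```

Call:
{"method": "move_arm", "body": {"commands": [[[0,0,0],0,-0.4],[[0,0,0],0,-0.4],[[0,0,0],0,-0.4],[[0,0,0],0,-0.4]]}}

```text
t: 6.78
eef_pos: [490.4, -72.2, 257.8]
tcp_rot: [3.141, 0.0, 2.465]
ft_force: [0.5, 1.7, 0.6]
opening: 0.307
grip_force: 30.0
```

Call:
{"method": "move_arm", "body": {"commands": [[[0,0,0],0,-0.6],[[0,0,0.1],0,-0.6],[[0,0,0.1],0,-0.6],[[0,0,0.1],0,-0.6],[[0,0,0.1],0,-0.6],[[0,0,0],0,-0.6],[[0,0,0],0,-0.6],[[0,0,0],0,-0.6]]}}

```text
t: 7.45
eef_pos: [490.3, -72.3, 269.7]
tcp_rot: [3.141, 0.0, 2.465]
ft_force: [3.9, 2.4, -12.2]
opening: 0.315
grip_force: 30.0
```

```bash
cat >knob.py <<'E'
from h import *
from scipy.optimize import least_squares
a=np.linspace(0,2*np.pi,60)
s=env.state();print(s["t"],s["eef_pos"].round(2),s["tcp_rot"].round(4),s["ft_force"].round(2),s["moment"].round(2),s["opening"]*95,s["grip_force"])
c=read_camera("side")
h,ss,v=cv2.split(cv2.cvtColor(c["image"],cv2.COLOR_RGB2HSV))
red=(((h<8)|(h>172))&(ss>110)&(v>50)).astype(np.uint8)
N,L,st,ce=cv2.connectedComponentsWithStats(red)
p=proj(c,np.r_[s["eef_pos"][:2],85])[0]
for i in range(1,N):
    if st[i][4]>8 and np.linalg.norm(ce[i]-p)<25: print("red",st[i],ce[i].round(1))
print("proj z=81,90 at tcp",proj(c,[np.r_[s["eef_pos"][:2],z] for z in(81,90,92)]).round(1).tolist())
E
python3 knob.py
```

```text
7.45 [490.34 -72.26 269.73] [3.1414 0.     2.4648] [  3.88   2.44 -12.16] [ 0.33 -0.76  0.01] 29.898113564189863 29.99792754650116
red [281 247  15  16 163] [287.8 254.2]
proj z=81,90 at tcp [[287.2, 257.6], [287.0, 255.0], [286.9, 254.4]]
```

```bash
cat >arc.py <<'E'
import numpy as np,sys,json
def arc(a0,r0,steps,r1,dz=0,g=-0.6):
    C=np.array([617.7,-54.86]);n=len(steps);ang=np.radians(a0+np.r_[0,np.cumsum(steps)]);r=np.linspace(r0,r1,n+1)
    P=C+np.c_[r*np.cos(ang),r*np.sin(ang)]
    Q=np.round((P-P[0])/30,3);D=np.diff(Q,axis=0);Y=np.round(np.diff(np.round((ang-ang[0])/.08,3)),3)
    return [[[round(float(d[0]),3),round(float(d[1]),3),dz],round(float(y),3),g] for d,y in zip(D,Y)],P[-1]
E
python3 - <<'E'
from arc import *
st=np.r_[.3,.6,.9,np.full(29,1.34),.9,.6,.4,.2,0,0]; st=st*43/st.sum();print(st.sum(),len(st))
# stop radius ramp over the run
m,P=arc(-172.22,128.55,st,128.2);print(json.dumps(m[:20]));print(json.dumps(m[20:]));print(P)
E
```

```text
42.99999999999999 38
[[[0.003, -0.022, 0], 0.066, -0.6], [[0.007, -0.045, 0], 0.131, -0.6], [[0.011, -0.067, 0], 0.198, -0.6], [[0.019, -0.099, 0], 0.294, -0.6], [[0.02, -0.098, 0], 0.294, -0.6], [[0.023, -0.098, 0], 0.294, -0.6], [[0.025, -0.098, 0], 0.294, -0.6], [[0.028, -0.097, 0], 0.294, -0.6], [[0.029, -0.096, 0], 0.294, -0.6], [[0.032, -0.096, 0], 0.294, -0.6], [[0.035, -0.094, 0], 0.294, -0.6], [[0.036, -0.094, 0], 0.294, -0.6], [[0.039, -0.093, 0], 0.294, -0.6], [[0.041, -0.092, 0], 0.294, -0.6], [[0.043, -0.091, 0], 0.294, -0.6], [[0.045, -0.09, 0], 0.294, -0.6], [[0.047, -0.089, 0], 0.294, -0.6], [[0.049, -0.088, 0], 0.294, -0.6], [[0.051, -0.086, 0], 0.294, -0.6], [[0.054, -0.086, 0], 0.294, -0.6]]
[[[0.055, -0.084, 0], 0.294, -0.6], [[0.057, -0.083, 0], 0.294, -0.6], [[0.06, -0.081, 0], 0.294, -0.6], [[0.061, -0.08, 0], 0.294, -0.6], [[0.063, -0.078, 0], 0.294, -0.6], [[0.064, -0.077, 0], 0.294, -0.6], [[0.067, -0.076, 0], 0.294, -0.6], [[0.068, -0.074, 0], 0.293, -0.6], [[0.07, -0.072, 0], 0.294, -0.6], [[0.072, -0.07, 0], 0.294, -0.6], [[0.073, -0.069, 0], 0.294, -0.6], [[0.075, -0.067, 0], 0.294, -0.6], [[0.051, -0.044, 0], 0.198, -0.6], [[0.035, -0.029, 0], 0.132, -0.6], [[0.023, -0.019, 0], 0.087, -0.6], [[0.012, -0.009, 0], 0.044, -0.6], [[0.0, 0.0, 0], 0.0, -0.6], [[0.001, 0.0, 0], 0.0, -0.6]]
[ 536.63916938 -154.17959394]
```

Call:
{"method": "move_arm", "body": {"commands": [[[0.003,-0.022,0],0.066,-0.6],[[0.007,-0.045,0],0.131,-0.6],[[0.011,-0.067,0],0.198,-0.6],[[0.019,-0.099,0],0.294,-0.6],[[0.02,-0.098,0],0.294,-0.6],[[0.023,-0.098,0],0.294,-0.6],[[0.025,-0.098,0],0.294,-0.6],[[0.028,-0.097,0],0.294,-0.6],[[0.029,-0.096,0],0.294,-0.6],[[0.032,-0.096,0],0.294,-0.6],[[0.035,-0.094,0],0.294,-0.6],[[0.036,-0.094,0],0.294,-0.6],[[0.039,-0.093,0],0.294,-0.6],[[0.041,-0.092,0],0.294,-0.6],[[0.043,-0.091,0],0.294,-0.6],[[0.045,-0.09,0],0.294,-0.6],[[0.047,-0.089,0],0.294,-0.6],[[0.049,-0.088,0],0.294,-0.6],[[0.051,-0.086,0],0.294,-0.6],[[0.054,-0.086,0],0.294,-0.6]]}}

```text
t: 9.17
eef_pos: [509.3, -123.7, 269.5]
tcp_rot: [3.141, -0.001, 2.897]
ft_force: [3.2, 5.2, -11.8]
opening: 0.309
grip_force: 30.0
```

Call:
{"method": "move_arm", "body": {"commands": [[[0.055,-0.084,0],0.294,-0.6],[[0.057,-0.083,0],0.294,-0.6],[[0.06,-0.081,0],0.294,-0.6],[[0.061,-0.08,0],0.294,-0.6],[[0.063,-0.078,0],0.294,-0.6],[[0.064,-0.077,0],0.294,-0.6],[[0.067,-0.076,0],0.294,-0.6],[[0.068,-0.074,0],0.293,-0.6],[[0.07,-0.072,0],0.294,-0.6],[[0.072,-0.07,0],0.294,-0.6],[[0.073,-0.069,0],0.294,-0.6],[[0.075,-0.067,0],0.294,-0.6],[[0.051,-0.044,0],0.198,-0.6],[[0.035,-0.029,0],0.132,-0.6],[[0.023,-0.019,0],0.087,-0.6],[[0.012,-0.009,0],0.044,-0.6],[[0.0,0.0,0],0.0,-0.6],[[0.001,0.0,0],0.0,-0.6]]}}

```text
t: 10.67
eef_pos: [536.3, -153.8, 269.2]
tcp_rot: [3.14, -0.002, -3.068]
ft_force: [2.8, 5.5, -12.7]
opening: 0.311
grip_force: 30.0
```

```bash
python3 knob.py; python3 - <<'E'
from h import *
C=np.array([617.7,-54.86]);s=env.state();d=s["eef_pos"][:2]-C;print("r",np.hypot(*d),"ang",np.degrees(np.arctan2(d[1],d[0])),"rad/tan F",s["ft_force"][:2]@d/128, (s["ft_force"][1]*d[0]-s["ft_force"][0]*d[1])/128)
T=read_camera("top");S=read_camera("side")
im=S["image"][190:370,200:440,::-1];cv2.imwrite("pics/crop5.png",cv2.resize(im,(800,600),interpolation=cv2.INTER_CUBIC))
E
```

```text
10.6667 [ 536.29 -153.77  269.18] [ 3.1400e+00 -2.1000e-03 -3.0678e+00] [  2.75   5.51 -12.73] [ 0.84 -0.49 -0.03] 29.542531840325722 29.997859597206116
red [286 291   6   9  41] [288.2 294.9]
proj z=81,90 at tcp [[285.1, 294.0], [284.9, 291.5], [284.8, 290.9]]
r 128.1240195590294 ang -129.45809594945743 rad/tan F -4.53881662886287 -1.443988217700638
```

View pics/crop5.png

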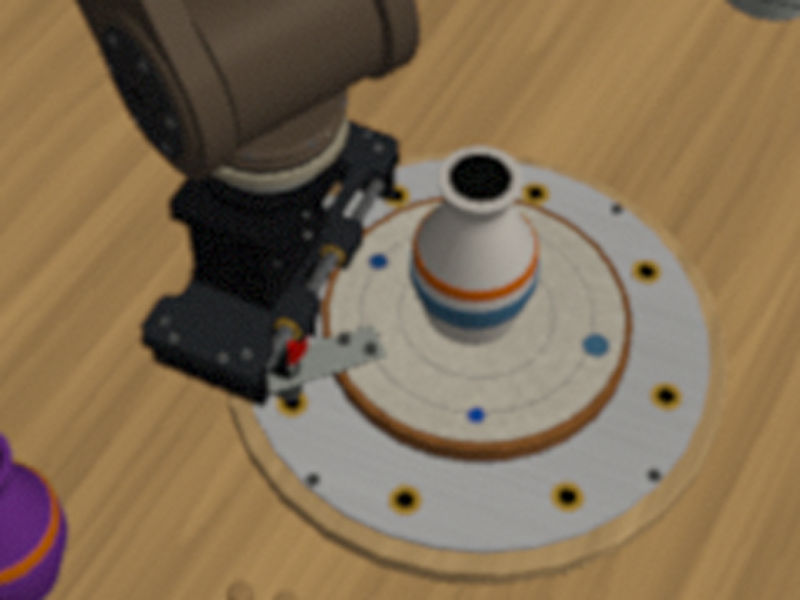

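Call:
{"method": "move_arm", "body": {"commands": [[[0,0,-0.03],0,-0.6],[[0,0,-0.03],0,-0.6],[[0,0,0],0,-0.6],[[0,0,0],0,-0.6]]}}

```text
t: 11.15
eef_pos: [536.3, -153.8, 267.3]
tcp_rot: [3.14, -0.002, -3.068]
ft_force: [2.3, 4.9, -12.2]
opening: 0.311
grip_force: 30.0
```

Call:
{"method": "move_arm", "body": {"commands": [[[0,0,-0.017],0,-0.6],[[0,0,0],0,-0.6],[[0,0,0],0,-0.6]]}}

```text
t: 11.4
eef_pos: [536.3, -153.8, 266.9]
tcp_rot: [3.14, -0.002, -3.068]
ft_force: [2.4, 4.3, -12.2]
opening: 0.312
grip_force: 30.0
```

Call:
{"method": "move_arm", "body": {"commands": [[[0,0,-0.01],0,-0.6],[[0,0,0],0,-0.6],[[0,0,0],0,-0.6]]}}

```text
t: 11.65
eef_pos: [536.3, -153.7, 266.8]
tcp_rot: [3.14, -0.002, -3.068]
ft_force: [1.9, 5.2, -9.4]
opening: 0.314
grip_force: 30.0
```

Call:
{"method": "move_arm", "body": {"commands": [[[0,0,-0.01],0,-0.6],[[0,0,0],0,-0.6],[[0,0,0],0,-0.6]]}}

```text
t: 11.9
eef_pos: [536.3, -153.7, 266.8]
tcp_rot: [3.14, -0.002, -3.068]
ft_force: [1.6, 5.7, -6.6]
opening: 0.308
grip_force: 30.0
```

Call:
{"method": "move_arm", "body": {"commands": [[[0,0,-0.01],0,-0.6],[[0,0,0],0,-0.6],[[0,0,0],0,-0.6]]}}

```text
t: 12.15
eef_pos: [536.3, -153.7, 266.7]
tcp_rot: [3.14, -0.002, -3.068]
ft_force: [-0.0, 5.4, -2.8]
opening: 0.307
grip_force: 30.0
```

Call:
{"method": "move_arm", "body": {"commands": [[[0.006,0.008,0.005],0,-0.6],[[0.0088,-0.0069,0],0.033,-0.6],[[0.0088,-0.0069,0],0.033,-0.6],[[0.0088,-0.0069,0],0.033,-0.6],[[0.0088,-0.0069,0],0.033,-0.6],[[0.0088,-0.0069,0],0.033,-0.6],[[0.0088,-0.0069,0],0.033,-0.6],[[0.0088,-0.0069,0],0.033,-0.6],[[0.0088,-0.0069,0],0.033,-0.6],[[0,0,0],0,-0.6]]}}

```text
t: 12.98
eef_pos: [538.4, -155.3, 266.6]
tcp_rot: [3.14, -0.002, -3.047]
ft_force: [-2.2, 4.9, -3.8]
opening: 0.309
grip_force: 30.0
```

```bash
cat > f.py <<'E'
from h import *
C=np.array([617.7,-54.86])
for i in range(1):
    s=env.state();d=s["eef_pos"][:2]-C;print(s["t"],"z",s["eef_pos"][2],"r",np.hypot(*d),"ang",np.degrees(np.arctan2(d[1],d[0])),"yaw",np.degrees(s["tcp_rot"][2]),"rad/tan F",s["ft_force"][:2]@d/128, (s["ft_force"][1]*d[0]-s["ft_force"][0]*d[1])/128,"Fz",s["ft_force"][2])
E
python3 f.py
```

```text
12.9833 z 266.5815276074679 r 127.96829536610277 ang -128.3014118256999 yaw -174.55732490431825 rad/tan F -2.4571747867380442 -4.7633662219101875 Fz -3.7739775083397458
```

Call:
{"method": "move_arm", "body": {"commands": [[[0.0089,-0.0068,0],0.033,-0.6],[[0.0089,-0.0068,0],0.033,-0.6],[[0.0089,-0.0068,0],0.033,-0.6],[[0.0089,-0.0068,0],0.033,-0.6],[[0,0,0],0,-0.6]]}}

```text
t: 13.4
eef_pos: [539.5, -156.2, 266.4]
tcp_rot: [3.14, -0.002, -3.036]
ft_force: [-1.7, 4.2, -5.6]
opening: 0.309
grip_force: 30.0
```

Call:
{"method": "move_arm", "body": {"commands": [[[0.0089,-0.0068,0],0.033,-0.6],[[0.0089,-0.0068,0],0.033,-0.6],[[0,0,0],0,-0.6]]}}

```text
t: 13.65
eef_pos: [540.3, -156.7, 266.3]
tcp_rot: [3.141, -0.001, -3.031]
ft_force: [-0.5, 2.5, -11.2]
opening: 0.309
grip_force: 30.0
```

Call:
{"method": "move_arm", "body": {"commands": [[[0.009,-0.0067,0],0.033,-0.6],[[0,0,0],0,-0.6]]}}

```text
t: 13.82
eef_pos: [540.7, -157.0, 266.3]
tcp_rot: [3.141, -0.001, -3.028]
ft_force: [-1.2, 2.6, -11.9]
opening: 0.308
grip_force: 30.0
```

Call:
{"method": "move_arm", "body": {"commands": [[[0.009,-0.0067,0],0.033,-0.6],[[0.007,-0.005,0],0.025,-0.6],[[0,0,-0.02],0,-0.6],[[0,0,-0.02],0,-0.6],[[0,0,0],0,-0.6]]}}

```text
t: 14.23
eef_pos: [541.2, -157.4, 265.4]
tcp_rot: [3.141, -0.0, -3.024]
ft_force: [-3.3, 3.2, -12.4]
opening: 0.308
grip_force: 30.0
```

```bash
python3 f.py
```

```text
14.2333 z 265.3865202298479 r 127.93961702966106 ang -126.70467106037403 yaw -173.23559239650825 rad/tan F -0.624585681769197 -4.568963360077119 Fz -12.430298765580002
```

Call:
{"method": "move_arm", "body": {"commands": [[[0,0,-0.025],0,-0.6],[[0,0,-0.025],0,-0.6],[[0,0,-0.025],0,-0.6],[[0,0,-0.025],0,-0.6],[[0,0,0],0,-0.6]]}}

```text
t: 14.65
eef_pos: [541.3, -157.5, 262.3]
tcp_rot: [3.141, -0.0, -3.024]
ft_force: [-1.9, 2.2, -11.9]
opening: 0.304
grip_force: 30.0
```

```bash
python3 f.py
```

```text
14.65 z 262.3499162827258 r 127.9278309134286 ang -126.6733758829501 yaw -173.24079158778503 rad/tan F -0.5828255903962407 -2.855018819540514 Fz -11.940449612471491
```

```bash
python3 knob.py; python3 - <<'E'
from h import *
S=read_camera("side")
im=S["image"][250:340,240:360,::-1];cv2.imwrite("pics/crop6.png",cv2.resize(im,(800,600),interpolation=cv2.INTER_CUBIC))
E
```

```text
14.65 [ 541.29 -157.46  262.35] [ 3.1415e+00 -2.0000e-04 -3.0236e+00] [ -1.94   2.17 -11.94] [0.33 0.51 0.17] 28.920185429672177 29.998104572296143
red [288 296   6   8  31] [289.9 299.3]
proj z=81,90 at tcp [[286.2, 296.4], [286.0, 293.9], [285.9, 293.3]]
```

View pics/crop6.png

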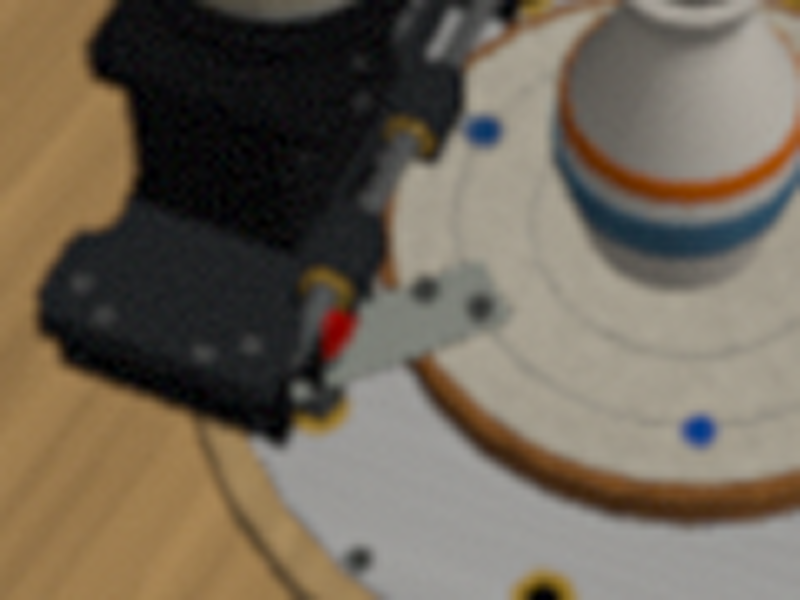

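Call:
{"method": "move_arm", "body": {"commands": [[[0,0,-0.025],0,-0.6],[[0,0,-0.025],0,-0.6],[[0,0,-0.025],0,-0.6],[[0,0,-0.025],0,-0.6],[[0,0,-0.02],0,-0.6],[[0,0,0],0,-0.6]]}}

```text
t: 15.25
eef_pos: [541.3, -157.5, 258.8]
tcp_rot: [3.142, 0.0, -3.024]
ft_force: [-3.9, 1.4, -10.7]
opening: 0.312
grip_force: 30.0
```

Call:
{"method": "move_arm", "body": {"commands": [[[0,0,-0.01],0,-0.6],[[0,0,0],0,-0.6],[[0,0,0],0,-0.6]]}}

```text
t: 15.5
eef_pos: [541.3, -157.5, 258.6]
tcp_rot: [3.142, 0.0, -3.024]
ft_force: [-3.1, 1.7, -9.5]
opening: 0.306
grip_force: 30.0
```

```bash
python3 f.py
```

```text
15.5 z 258.57931635650135 r 127.89535410885176 ang -126.66010791844577 yaw -173.243381479521 rad/tan F 0.4624273844040367 -3.508754198694929 Fz -9.541118168782269
```

Call:
{"method": "move_arm", "body": {"commands": [[[0,0,-0.012],0,-0.6],[[0,0,-0.01],0,-0.6],[[0,0,0],0,-0.6],[[0,0,0],0,-0.6]]}}

```text
t: 15.83
eef_pos: [541.3, -157.4, 257.9]
tcp_rot: [3.142, 0.0, -3.024]
ft_force: [-4.0, 1.2, -10.0]
opening: 0.309
grip_force: 30.0
```

```bash
python3 f.py
```

```text
15.8333 z 257.9344007412379 r 127.88611682497857 ang -126.66637312345604 yaw -173.2407501239524 rad/tan F 1.412684776988385 -3.9605374427814084 Fz -9.959562746300822
```

Call:
{"method": "move_arm", "body": {"commands": [[[0,0,0],0,-0.33],[[0,0,0],0,-0.3],[[0,0,0],0,-0.2],[[0,0,0],0,-0.1],[[0,0,0],0,0],[[0,0,0],0,0],[[0,0,0],0,0]]}}

```text
t: 16.42
eef_pos: [541.4, -157.5, 258.1]
tcp_rot: [-3.141, 0.0, -3.024]
ft_force: [0.2, -0.5, -0.6]
opening: 0.497
grip_force: 0.0
```

```bash
python3 f.py; python3 knob.py
```

```text
16.4167 z 258.09190222263646 r 127.8769672436076 ang -126.63983530217915 yaw -173.24760321400092 rad/tan F 0.274345204632011 0.4894682409315484 Fz -0.5522637976973812
16.4167 [ 541.39 -157.47  258.09] [-3.1415e+00  4.0000e-04 -3.0237e+00] [ 0.23 -0.51 -0.55] [ 0.12 -0.04 -0.05] 47.2421221991924 0.0
red [286 299   7   7  19] [288.9 302.6]
proj z=81,90 at tcp [[286.2, 296.4], [286.0, 293.9], [286.0, 293.3]]
```

Released with no residual force. Raise straight up, clear of the vase, then move away and check the knob height.

Call:
{"method": "move_arm", "body": {"commands": [[[0,0,0.3],0,0],[[0,0,0.6],0,0],[[0,0,1],0,0],[[0,0,1],0,0],[[0,0,1],0,0],[[0,0,1],0,0],[[-0.5,0,0.3],0,0],[[-1,0,0],0,0],[[-1,0,0],0,0],[[-1,0,0],0,0],[[-0.5,0,0],0,0],[[0,0,0],0,0],[[0,0,0],0,0],[[0,0,0],0,0]]}}

```text
t: 17.63
eef_pos: [422.0, -157.6, 414.5]
tcp_rot: [-3.141, 0.001, -3.024]
ft_force: [-0.2, 0.5, -0.2]
opening: 0.499
grip_force: 0.0
```

```bash
python3 - <<'E'
from h import *
from scipy.optimize import least_squares
T=read_camera("top");S=read_camera("side");obs=[]
C=np.array([617.7,-54.86])
for c in(T,S):
    h,s,v=cv2.split(cv2.cvtColor(c["image"],cv2.COLOR_RGB2HSV))
    red=(((h<8)|(h>172))&(s>110)&(v>60)).astype(np.uint8)
    p=proj(c,[541.3,-157.6,81])[0].astype(int);m=np.zeros_like(red);sl=np.s_[p[1]-22:p[1]+22,p[0]-22:p[0]+22];m[sl]=red[sl]
    f=cv2.fillConvexPoly(np.zeros_like(m),cv2.convexHull(cv2.findNonZero(m)),1)
    ys,xs=np.nonzero(f);obs.append((xs.mean(),ys.mean()));print(len(xs),obs[-1])
a=np.linspace(0,2*np.pi,60)
def cen(c,x,y,z):
    P=[[x+15*np.cos(t),y+15*np.sin(t),zz] for zz in(z-11,z+11) for t in a]
    M=cv2.moments(cv2.convexHull(proj(c,P).astype(np.float32)));return np.array([M["m10"]/M["m00"],M["m01"]/M["m00"]])
r=least_squares(lambda p:np.concatenate([cen(c,*p)-o for c,o in zip((T,S),obs)]),[541,-157,83],diff_step=1e-3)
d=r.x[:2]-C;print(r.x,r.fun.round(2),np.hypot(*d),np.degrees(np.arctan2(d[1],d[0])))
im=np.hstack([cv2.resize(T["image"][130:310,270:450],(400,400),interpolation=3),cv2.resize(S["image"][200:380,250:430],(400,400),interpolation=3)])
cv2.imwrite("pics/fin.png",im[:,:,::-1]);print(env.state()["eef_pos"],env.state()["t"])
E
```

```text
174 (np.float64(403.8390804597701), np.float64(244.39655172413794))
193 (np.float64(286.2849740932642), np.float64(296.61139896373055))
[ 541.6430389  -157.70326048   80.65028392] [-0.01 -0.01 -0.01  0.  ] 127.91167873826798 -126.48449938136046
[ 422.15125156 -157.50744081  413.97743902] 17.7333
```

View pics/fin.png

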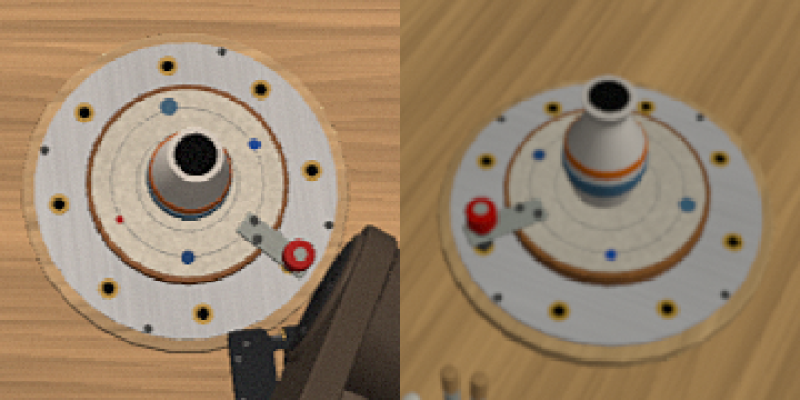

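The knob's height is 80.7 mm, so the pin is home. It sits in the next hole at -126.5°, the vase stands upright, and the hand is clear.

```bash
python3 -c "
from cell import env
print(env.job_done())"
```

```text
the job is handed in; nothing more can be done
None
```

The wheel is turned about 46° anticlockwise and the pin is fully home in the next hole (knob measured at 80.7 mm, 81 mm when home); the vase stands upright, the hand is clear, and the job is handed in at about 18 s.

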